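# Lock down the gear housing cover

### The job

The cover of the gear housing is on but its three captive quarter-turn bolts are still loose. Turn each T-bar knob clockwise (seen from above) fully home against its end stop, the large knob first and only then the two small ones in either order, let go of them, and leave the loose things round the housing where they lie.

Things in the scene. Friction and masses are not known exactly. Their poses are not given: they have to be found in the camera images.
- gear_housing: round grey-painted cast gear housing fixed on the bench, foot 224 mm across, flat bare metal cover on top at height 80 mm, with three round lobes carrying a knob each, 78 mm from the housing's centre and 120 degrees apart. The low plug in the middle (89 mm high) is no knob. Origin: centre of its underside, z up; the large knob lies toward its -x axis. It may stand at any yaw.
- large_knob (a joint): turn of the large knob in rad, clockwise from above positive: 0 = fully loose, 1.571 = home at the end stop (a quarter turn). It starts between 0 and 0.5. Friction about 0.15 N m; it stays where it is left.
- large_knob_grip (a point): centre of the large knob's black T-bar, on the turning axis, 106 mm above the bench. Bar 62 mm long, 17 thick, from 90 to 121 mm high, on a dark steel disc (50 mm across) with a small stop tab. Axes turn with the knob: x along the bar, y across it, z up. Loose, the bar lies square to the line to the housing's centre; home, along that line with the tab toward the centre, at a steel lug.
- small_knob_a (a joint): turn of this small knob in rad, clockwise from above positive: 0 = fully loose, 1.571 = home at the end stop. It starts between 0 and 0.5. Friction about 0.08 N m; it stays where it is left.
- small_knob_a_grip (a point): centre of this small knob's T-bar, on the turning axis, 104 mm above the bench. The black bar is 36 mm long, 12 mm thick, 28 mm tall (foot at 90 mm, top at 117 mm) on a steel disc of 32 mm diameter with a stop tab. Axes and loose and home directions as for the large knob. The two small knobs are alike (a toward the housing's +x +y, b toward its +x -y).
- small_knob_b (a joint): turn of this small knob in rad, clockwise from above positive: 0 = fully loose, 1.571 = home at the end stop. It starts between 0 and 0.5. Friction about 0.08 N m; it stays where it is left.
- small_knob_b_grip (a point): centre of this small knob's T-bar, on the turning axis, 104 mm above the bench. The black bar is 36 mm long, 12 mm thick, 28 mm tall (foot at 90 mm, top at 117 mm) on a steel disc of 32 mm diameter with a stop tab. Axes and loose and home directions as for the large knob. The two small knobs are alike (a toward the housing's +x +y, b toward its +x -y).
- pliers: pair of pliers with blue grips lying flat, 155 x 57 x 13 mm; loose, to be left alone. Origin: centre of its underside.
- tape: roll of black tape lying flat, 64 mm across, 19 mm high; loose, to be left alone. Origin: centre of its underside.
- nut: brownish steel axle nut, 34 mm across, 14 mm high; loose, to be left alone. Origin: centre of its underside.
- bearing: steel ball bearing lying flat, 47 mm across, 14 mm high; loose, to be left alone. Origin: centre of its underside.

How it is judged:
By the outcome, as a careful person would: the job done as asked, in the order asked, and still so for the second after the job is handed in, with the robot touching nothing.
It also fails if it takes over 58 s, if anything falls off the work surface, if the arm or the gripper's body presses on something with over 40 N, if the wrist force passes 120 N, or if a joint passes its speed limit or range.

### The arm

A 6-joint arm with a two-finger parallel gripper is mounted at the origin on the work surface; the furniture and walls round the work are solid. World frame = base frame: x ahead of the robot, y to its left, z up, the work surface at z = 0. Lengths are in m, angles in rad, forces in N, time in s.
With the tool pointing down it reaches from about 0.375 to 0.825 m from the base axis. Payload 5.5 kg.
Tool frame: the origin (TCP) lies between the finger pads; the fingertips stand 11 mm ahead of it and the grasp point (between the pads) lies 8 mm behind it; z points along the fingers, y is the direction in which the jaws open and shut (so a half turn about z gives the same grasp; the last joint's range is limited). The gripper opens to 85 mm and grips with 20 to 120 N. Pads are 22 mm wide; open, the fingers measure 114 mm over their backs; the gripper's body (76 mm by 85 mm) begins 54 mm behind the grasp point. The pads swing forward as they close: fully open they stand 13 mm farther back than shut.
Start: joints at [1.31, 0.314, -0.047, 1.21, 0, 1.571], TCP at [0.155, 0.58, 0.242] pointing down, gripper open.
Joint ranges: [-2.67, 2.67], [-0.69, 1.73], [-1.03, 1.25], [-2.08, 2.16], [-1.42, 1.45], [-3.14, 3.14]. Speed limits (rad/s): [2.39, 2.39, 3.01, 3.14, 3.14, 3.14].

### API

Orientations are given as a rotation vector (axis times angle).
In Python, from rig import env gives the robot as it stands. Calls block until the motion is done:
- env.movep(position, orientation): joint-space move of the TCP to a pose.
- env.move_linear(position, rot=None, feed=0.15): straight line of the TCP; rot=None keeps the orientation; feed is the mean speed in m/s.
- env.move_j(angles): joint-space move.
- env.gripper_to(opening): finger opening in m; the grip force is fixed at half the most; returns when the fingers have stopped.
- env.dwell(seconds).
- env.ik(position, orientation): joint angles nearest the present ones, or None.
- env.snapshot(name): name is "side" or "top" or "wrist"; returns a dict with "frame" (384x512x3 uint8, red, green, blue), "depth" (384x512 float32, m along the optical axis (not along the pixel's ray), 0 where there is no reading), "fov_y" (degrees; the focal length in pixels is half the picture's height over the tangent of half this angle, whatever the lens; pixels are square), "cx", "cy" (the principal point, pixels), "R" (3x3) and "t" (3): a world point X has camera coordinates R X + t. Camera axes: x right, y down, z forward; pixel columns grow to the right and rows downward; lengths in m; the calibration is good to about 2 mm. A picture is of the moment at which its call begins.
A pose or a line that the arm cannot do raises env.MotionError and nothing moves.
- env.job_done(): hands the job in, once; it reports no verdict.
Readings, each from a call of its own:
- env.current_clock(): time.
- env.current_qpos(): joint angles.
- env.current_qvel(): joint speeds.
- env.current_joint_efforts(): joint torques, N m.
- env.current_tool_pos(): TCP position.
- env.current_tool_rot(): TCP orientation.
- env.current_contact_force(): force on the tool from outside, world axes, zero at the start.
- env.current_torque(): the same for the moment, N m.
- env.current_finger_gap(): finger opening in m.
Only numpy, scipy, OpenCV 4.12 (cv2) and the standard library are available. Lean on these libraries where they do the work, as an engineer would, in place of code of your own. Each camera call takes 0.05 s, during which the arm holds its last target. There are 200 camera calls.

## Working session

There is one attempt and no reset: what is moved stays moved. The work goes in short steps, each a Python script; the robot and the scene stay as the last script left them, time stands still between calls to the robot, and variables do not carry over. Pictures are saved under pics/ and viewed, about 8 in all and at most 12, crops included, and the job is handed in when it is done.

```bash
ls; mkdir -p pics
python3 - <<'E'
from rig import env
import cv2,numpy as np,pickle
for n in ("top","side"):
    s=env.snapshot(n); pickle.dump(s,open(n+".pkl","wb"))
    cv2.imwrite(f"pics/{n}0.png",s["frame"][:,:,::-1]); print(n,s["fov_y"],-s["R"].T@s["t"])
E
```

```text
pics
top 57.10600220466592 [0.3972072  0.04041476 0.93873856]
side 51.44103374653997 [-0.20641555 -0.49911205  0.49279381]
```

View pics/top0.png

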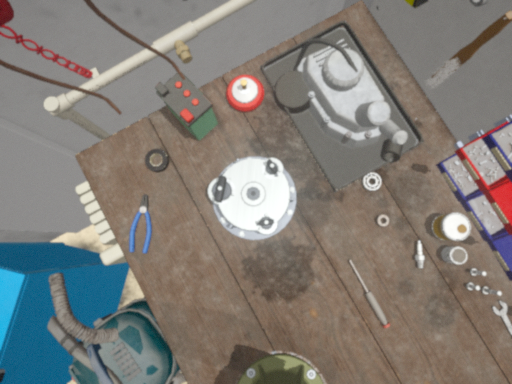

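The housing is centred near (253,195). The large knob is at (221,188) and the small ones are at (271,167) and (266,223). Next I turn these into world coordinates.

```bash
cat > h.py <<'E'
import numpy as np,cv2
from scipy.spatial.transform import Rotation as Ro
def cloud(s):
    d=s["depth"];f=192/np.tan(np.radians(s["fov_y"]/2));v,u=np.indices(d.shape)
    P=np.stack([(u-s["cx"])/f*d,(v-s["cy"])/f*d,d],-1)
    return (P-s["t"])@s["R"]          # R^T (P - t)
def bars(s,c=None):
    P=cloud(s);z=P[...,2];m=(s["depth"]>0)&(z>.098)&(z<.13)
    if c is not None: m&=np.hypot(P[...,0]-c[0],P[...,1]-c[1])<.115
    n,l,st,ce=cv2.connectedComponentsWithStats(m.astype(np.uint8))
    for i in range(1,n):
        if st[i,4]<12: continue
        Q=P[l==i]; (a,b),(w,h),ang=cv2.minAreaRect(Q[:,:2].astype(np.float32))
        C=np.cov(Q[:,:2].T);e,V=np.linalg.eigh(C)
        print("px",ce[i].round(1),st[i,4],"mean",Q.mean(0).round(4),"rect",round(a,4),round(b,4),round(w,3),round(h,3),"ang",np.degrees(np.arctan2(V[1,1],V[0,1])).round(1))
def down(psi): # tool z down, jaw (y) axis at angle psi from world x
    y=np.array([np.cos(psi),np.sin(psi),0]);z=np.array([0,0,-1.]);x=np.cross(y,z)
    return Ro.from_matrix(np.stack([x,y,z],1)).as_rotvec()
E
python3 - <<'E'
import pickle,numpy as np,cv2
from h import *
s=pickle.load(open("top.pkl","rb"));P=cloud(s);print(s["cx"],s["cy"],s["R"].round(3))
for u,v in [(245,195),(300,270),(120,170),(420,180),(198,115),(246,92)]: print(u,v,P[v,u].round(3))
z=P[...,2]; m=(z>.074)&(z<.086)&(np.hypot(*(P[195,253,:2]-P[...,:2]).transpose(2,0,1))<.12)
print("cover",cv2.minEnclosingCircle(P[m][:,:2].astype(np.float32)))
bars(s,P[195,253])
c=cv2.resize(s["frame"][140:250,195:315,::-1],None,fx=5,fy=5,interpolation=cv2.INTER_CUBIC);cv2.imwrite("pics/crop0.png",c)
E
```

```text
256.5657138592601 190.38557115835792 [[ 0.011 -1.    -0.025]
 [-0.99  -0.008 -0.14 ]
 [ 0.139  0.027 -0.99 ]]
245 195 [0.506 0.092 0.083]
300 270 [ 0.322 -0.049  0.002]
120 170 [ 0.583  0.441 -0.002]
420 180 [ 0.561 -0.37   0.001]
198 115 [0.689 0.203 0.139]
246 92 [0.788 0.096 0.044]
cover ((0.5098194479942322, 0.07706249505281448), 0.10747025161981583)
px [271.8 166.2] 88 mean [0.5719 0.0271 0.1139] rect 0.5734 0.027 0.035 0.012 ang -147.3
px [220.  188.8] 215 mean [0.5161 0.1488 0.1181] rect 0.5172 0.15 0.017 0.061 ang 169.4
px [266.  222.1] 81 mean [0.439  0.0397 0.1153] rect 0.4393 0.0398 0.012 0.034 ang 97.7
```

View pics/crop0.png

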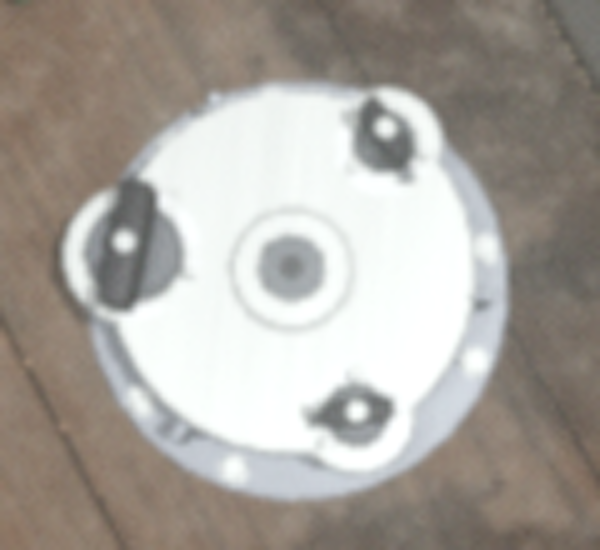

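View pics/side0.png

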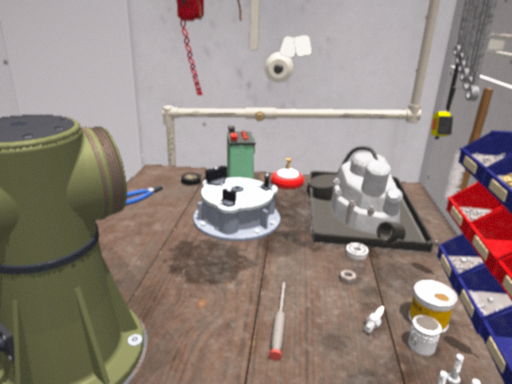

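The three bars fit the geometry: the centroid is (0.510,0.072) and all three radii are 78 mm. The turns now are about 5° (L), 22° (A) and 17° (B). I move over the large knob and refine with the wrist camera.

Run:
```python
from rig import env
from h import *
print(env.current_clock(), env.current_finger_gap())
K={"L":((.5172,.150),169.4,84.7),"A":((.5734,.027),32.7,-35.3),"B":((.4393,.0398),97.7,24.7)}
for k,(p,a,h) in K.items():
    for o in (90,-90):
        for nm,g in (("now",a),("home",a-((a-h)%180))):
            q=env.ik([*p,.105],down(np.radians(g+o))); print(k,o,nm,None if q is None else np.round(q,2))
p,a,h=K["L"]
q0=env.ik([*p,.2],down(np.radians(a+90)));q1=env.ik([*p,.2],down(np.radians(a-90)))
env.movep([*p,.2],down(np.radians(a+90 if q1 is None or (q0 is not None and abs(q0[5])<abs(q1[5])) else a-90)))
env.dwell(.2)
s=env.snapshot("wrist");print(env.current_clock(),env.current_qpos().round(3) if hasattr(env.current_qpos(),'round') else env.current_qpos(),-s["R"].T@s["t"])
bars(s,(.51,.0723)); cv2.imwrite("pics/w1.png",s["frame"][:,:,::-1])
```

```text
0.1 0.08552956652522375
L 90 now [ 0.28  0.3  -0.4   0.87  0.   -2.67]
L 90 home [ 0.28  0.3  -0.4   0.87  0.   -1.2 ]
L -90 now [ 0.28  0.3  -0.4   0.87  0.    0.47]
L -90 home [ 0.28  0.3  -0.4   0.87 -0.    1.95]
A 90 now [ 0.05  0.36 -0.32  0.9   0.   -0.52]
A 90 home [ 0.05  0.36 -0.32  0.9   0.    0.66]
A -90 now [ 0.05  0.36 -0.32  0.9   0.    2.62]
A -90 home [ 0.05  0.36 -0.32  0.9   0.   -2.48]
B 90 now [ 0.09  0.13 -0.62  0.83  0.   -1.61]
B 90 home [ 0.09  0.13 -0.62  0.83  0.   -0.34]
B -90 now [ 0.09  0.13 -0.62  0.83  0.    1.53]
B -90 home [ 0.09  0.13 -0.62  0.83  0.    2.8 ]
2.3833 [ 0.283  0.22  -0.268  1.083  0.     0.467] [0.44020266 0.16556667 0.33178047]
px [ 84.7 126.9] 990 mean [0.4418 0.0436 0.1142] rect 0.4419 0.0406 0.012 0.036 ang 98.3
px [249.8 198.7] 1742 mean [0.5158 0.1505 0.1197] rect 0.5194 0.1499 0.017 0.061 ang 169.4
px [113.  272.2] 256 mean [0.5632 0.022  0.1107] rect 0.5645 0.0206 0.009 0.011 ang 110.5
```

View pics/w1.png

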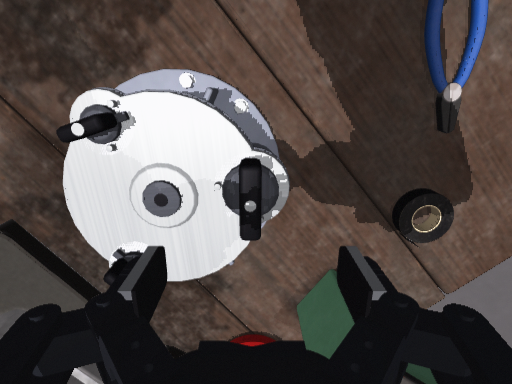

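The wrist view shows the large bar at (250,199). The measured position agrees with the top view within 2 mm, at the same angle. I grasp and turn, watching the torque.

```bash
cat >> h.py <<'E'
def turn(env,p,a,o,deg,z,over=6,gap=.045):
    """grasp bar at angle a (deg) with jaws at a+o, turn cw by deg, then press on the stop"""
    r=down(np.radians(a+o))
    if gap: env.gripper_to(gap)
    env.movep([*p,.16],r); env.move_linear([*p,z],feed=.08)
    print("F",np.round(env.current_contact_force(),1))
    env.gripper_to(0.0); print("gap",env.current_finger_gap(),"F",np.round(env.current_contact_force(),1),env.current_clock())
    q=np.array(env.current_qpos());q0=q[5]
    for d in [deg*.5,deg-8,deg-4]+list(np.arange(deg-2,deg+over+.1,2)):
        q[5]=q0+np.radians(d);env.move_j(list(q));env.dwell(.1)
        F,T=env.current_contact_force(),env.current_torque()
        print(round(d,1),"q",round(np.degrees(env.current_qpos()[5]-q0),1),"F",np.round(F,1),"T",np.round(T,2))
        if np.hypot(*F[:2])>45 or (d>deg-5 and abs(T[2])>1.2): break
    print(env.current_clock())
def letgo(env,gap=.045):
    env.gripper_to(gap); p=np.array(env.current_tool_pos());p[2]=.17;env.move_linear(p,feed=.15)
E
python3 - <<'E'
from rig import env
from h import *
turn(env,(.518,.150),169.4,-90,84.7,.105)
E
```

```text
F [0.8 0.4 0.6]
gap 0.015815333909542848 F [-2.4 -4.2  5.5] 4.3417
42.4 q 42.3 F [ 0.1  0.8 -0.1] T [ 0.08 -0.13 -0.1 ]
76.7 q 76.6 F [ 1.   1.6 -1.5] T [ 0.13 -0.42 -0.09]
80.7 q 80.6 F [ 2.5  1.4 -3.3] T [ 0.14 -0.58 -0.09]
82.7 q 82.6 F [ 3.1  0.5 -2.5] T [ 0.19 -0.74 -0.09]
84.7 q 84.7 F [ 4.3  1.7 -2.9] T [ 0.25 -0.96 -0.18]
86.7 q 86.6 F [ 4.7  0.8 -3.3] T [ 0.1  -1.06  1.39]
7.3083
```

The torque jumps at about 85.5°, which is where the stop was predicted. I release and check with the camera.

Run:
```python
from rig import env
from h import *
letgo(env)
env.movep([.50,.0723,.25],down(np.radians(84.7-90)));env.dwell(.2)
s=env.snapshot("wrist");bars(s,(.51,.0723)); cv2.imwrite("pics/w2.png",s["frame"][:,:,::-1]);print(env.current_clock())
s=env.snapshot("top");bars(s,(.51,.0723))
```

```text
px [266.5  92.7] 1531 mean [0.5203 0.1512 0.1204] rect 0.5204 0.1501 0.061 0.017 ang 84.4
px [196.  216.6] 550 mean [0.4437 0.0433 0.113 ] rect 0.442 0.0407 0.013 0.035 ang 99.9
px [331.6 217.8] 652 mean [0.5752 0.03   0.1122] rect 0.5761 0.0279 0.036 0.012 ang -146.5
9.05
```

View pics/w2.png

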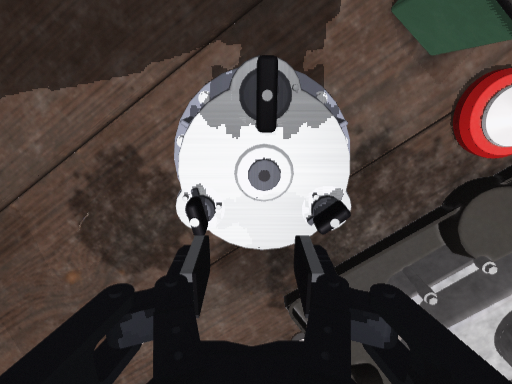

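The large knob is home: its bar at (267,93) measures 84.4° and lies along the radial line. The small knobs are next.

Run:
```python
from rig import env
from h import *
turn(env,(.575,.0273),33,90,68.3,.104)
letgo(env)
turn(env,(.4405,.0402),98.2,90,73.5,.104,gap=None)
letgo(env)
env.movep([.50,.0723,.25],down(np.radians(84.7-90)));env.dwell(.2)
s=env.snapshot("wrist");bars(s,(.51,.0723)); cv2.imwrite("pics/w3.png",s["frame"][:,:,::-1]);print(env.current_clock())
env.movep([.25,.42,.25],down(np.radians(84.7-90)));env.dwell(.1)
s=env.snapshot("top");bars(s,(.51,.0723));cv2.imwrite("pics/t3.png",s["frame"][:,:,::-1])
print(env.current_clock())
```

```text
F [-0.2  0.1 -0.5]
gap 0.010932668149925186 F [-0.1 -1.9  4.3] 12.575
34.1 q 34.1 F [ 1.  -4.9  1.4] T [-1.01 -0.24  0.01]
60.3 q 60.2 F [ 0.7 -7.1  1.1] T [-1.38 -0.21 -0.05]
64.3 q 64.2 F [ 1.1 -7.   1.6] T [-1.46 -0.18 -0.06]
66.3 q 66.2 F [-0.  -6.5  1.3] T [-1.41 -0.16 -0.11]
68.3 q 68.2 F [ 0.8 -6.2  1.5] T [-1.42 -0.16 -0.09]
70.3 q 70.1 F [ 1.  -6.7  2.4] T [-1.58 -0.19  0.93]
72.3 q 72.0 F [ 0.8 -8.1  1.8] T [-1.67 -0.14  1.58]
15.6667
F [ 0.2 -0.4  0.7]
gap 0.010723463175640728 F [-2.8  0.9  7.2] 19.9583
36.8 q 36.7 F [ 4.1 -0.9 -5.1] T [-0.28 -0.85 -0.01]
65.5 q 65.5 F [ 5.  -2.  -6.7] T [-0.6  -1.09 -0.12]
69.5 q 69.5 F [ 5.  -2.7 -6.9] T [-0.61 -1.21 -0.09]
71.5 q 71.5 F [ 5.4 -2.7 -6.2] T [-0.7  -1.18 -0.13]
73.5 q 73.5 F [ 5.3 -3.1 -6.7] T [-0.77 -1.16 -0.12]
75.5 q 75.3 F [ 3.8 -3.1 -5.7] T [-0.83 -1.08  1.04]
77.5 q 77.3 F [ 5.1 -3.1 -4.5] T [-0.87 -1.07  1.71]
23.1167
px [265.   92.6] 1538 mean [0.5201 0.1507 0.1203] rect 0.5203 0.1495 0.061 0.017 ang 84.4
px [195.3 216.3] 547 mean [0.4437 0.0427 0.1133] rect 0.4428 0.0403 0.035 0.012 ang -156.4
px [330.2 216.8] 538 mean [0.575  0.0302 0.1134] rect 0.5761 0.0275 0.012 0.036 ang 145.4
26.175
px [271.6 166. ] 86 mean [0.5722 0.0274 0.1143] rect 0.5733 0.0274 0.012 0.035 ang 144.8
px [219.9 188.6] 213 mean [0.5163 0.1489 0.1186] rect 0.5175 0.1494 0.061 0.017 ang 84.2
px [266.  222.1] 77 mean [0.4389 0.0399 0.116 ] rect 0.4391 0.04 0.035 0.012 ang -156.7
27.9
```

View pics/w3.png

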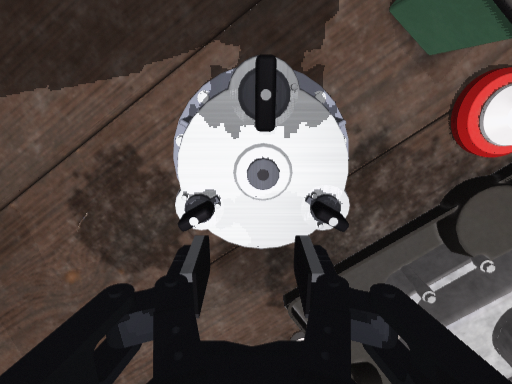

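View pics/t3.png

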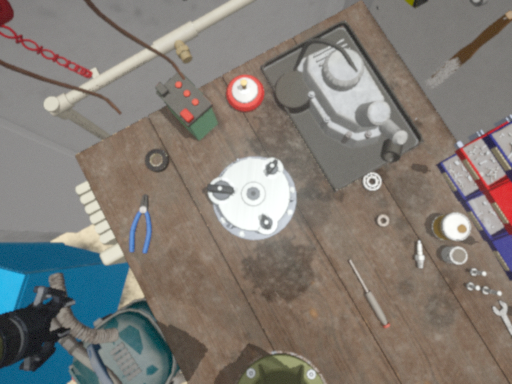

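All three bars lie radially in both views, and the loose things have not moved. I hand in the job.

```bash
python3 -c "
from rig import env
print(env.current_contact_force(),env.current_clock());env.job_done()"
```

```text
[ 0.16917745 -0.70745542  0.10950805] 27.9
the job is handed in; nothing more can be done
```

I turned the large knob clockwise to its stop first, then small knob a, then small knob b. I released each one, moved the arm clear of the housing and handed the job in at 27.9 s.

- **End stops:** the torque about the vertical jumped from about 0 to 1.4–1.7 N m on each knob. On each it came within about 2° of the turn I had predicted.
- **Bar directions:** measured after release with the wrist and top cameras, all three bars lie along the radial line, within about 1.5° of the home directions I worked out.

| Knob | Measured | Home |
|---|---|---|
| Large | 84.3° | 84.7° |
| Small a | 145° | 144.7° |
| Small b | −156.5° | −155.3° |

- **Loose things:** the pliers, tape, nut and bearing appear at the same places in the top view before and after.
- **Disagreements:** the wrist and top cameras differed by up to about 4 mm on knob positions, so I used values between the two, or close to the wrist reading, for the grasps. Side forces while turning stayed under 9 N. No check failed.

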